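# Fold up the LED work lamp and put it away in the bench tray

## Task

The bench is about to be folded up, so put the rechargeable folding work lamp away: fold its light bar flat against the arm, then fold the arm with the bar down flat onto the lamp's base. Then set the closed lamp down without dropping it, standing on its base, in the wide empty lane of the steel tray, and leave the other tools and the tile where they are.

Things in the scene. Friction and masses are not known exactly. Their poses are not given: they have to be found in the camera images.
- lamp_centre (a point): Centre of the folding LED lamp's closed pack, 24.5 mm above the lamp's underside and on the middle of its base. The black battery base is 190 x 46 x 24 mm, loose on the bench; x axis along the base towards its front end, z up. Closed, the base, aluminium light bar and dark grey arm lie on one another: 190 x 46 x 49 mm, about 0.64 kg, arm uppermost (base 0 to 24 mm high, bar 25.5 to 36.5, arm 38 to 49).
- base_pin (a point): Level pin (axis along the lamp's y) of the arm, between two lugs at the base's rear end, 85 mm behind the lamp's centre and 43.5 mm above its underside. The arm is a flat dark grey bar 46 mm wide and 11 mm thick (30 mm wide in its first 28 mm) whose mid-line passes through this pin; it ends 175 mm from it.
- bar_pin (a point): Level pin (axis along the lamp's y) of the light bar near the arm's outer end: 165 mm along the arm from base_pin and 12.5 mm to the inner side of the arm's mid-line (the side that faces the base when closed).
- bar_end (a point): Free end of the light bar, on its mid-line, 142.5 mm from bar_pin. The bar is a flat aluminium bar 148 x 37 x 11 mm with a white diffuser on the face that lights the bench and meets the arm when folded; its mid-line runs from bar_pin to here.
- lamp_arm (a joint): Angle of the arm, rad: 0 = folded down, lying flat forward over the base (stop); pi/2 = upright; starts at 1.85 to 2.1, leaning back; stop at 2.15. It stays where it is left (0.22 Nm of hinge friction).
- lamp_bar (a joint): Angle of the light bar to the arm, rad: 0 = folded flat against the arm's inner side (stop), pointing back towards base_pin; starts at 1.0 to 1.6, reaching out forward over the base. It opens in the same turning sense as the arm: its direction in the lamp's x-z plane, from +x towards +z, is pi + lamp_arm + lamp_bar. It stays where it is left (0.09 Nm of hinge friction). With the bar out the arm cannot close.
- lane (a point): Centre of the floor of the wide empty lane of a shallow dark steel tray fixed on the bench. Lane 245 mm long along this frame's x axis, 106 mm wide along y; floor 3 mm above the bench; walls and divider 2.5 mm thick, their tops 17 mm above the lane's floor. The narrow lane beyond the divider on the +y side holds a pencil and a marker. The lamp may lie either way round.
- tile_mid (a point): Centre of the L-shaped ceramic tile offcut, 150 x 105 x 9 mm, white glaze, loose: leave it alone.
- driver_mid (a point): Middle of the pistol-grip cordless screwdriver lying on its side, about 205 x 150 mm and 44 mm tall: leave it alone.
- punch_mid (a point): Middle of the steel center punch, 125 mm long, 11 mm thick: leave it alone.
- gauge_mid (a point): Centre of the flat red plastic hole gauge, 150 x 55 x 4 mm, with five holes: leave it alone.
There are look-alikes about, which are no part of the job. Of the things that look like the part that bears lamp_centre, the smallest one is meant.

How it is judged:
On the way, in this order (a step that is already met when the one before it is completed fails the run):
1. the light bar folded flat against the arm (within 0.08 rad) while the arm still stands open by more than 0.9 rad (value of joint lamp_bar below 0.08 rad and value of joint lamp_arm above 0.9 rad), for 0.2 s.
2. the arm with the bar folded down flat onto the base (each within 0.08 rad) (value of joint each of lamp_bar, lamp_arm below 0.08 rad), for 0.2 s.
At the end, for the whole second after the job is handed in: The lamp is closed (bar and arm each within 0.08 rad of flat), stands on its base on the floor of the tray's wide lane, between its walls (tilt under 0.06 rad), let go and at rest (all of step 2 and x of lamp_centre in the frame of lane between -0.034 and 0.034 m and y of lamp_centre in the frame of lane between -0.034 and 0.034 m and z of lamp_centre in the frame of lane between 0.02 and 0.029 m and angle between lamp_centre's own z axis and vertical below 0.06 rad and linear speed of lamp below 0.02 m/s); the robot touches nothing.
It fails at once if the tile, screwdriver, punch or hole gauge moved by more than 15 mm (distance of any of tile_mid, driver_mid, punch_mid, gauge_mid from where it was at the start of the episode above 0.015 m).
It fails at once if the lamp dropped or knocked flying (its base moving at over 0.25 m/s out of the fingers' hold) (linear speed of lamp above 0.25 m/s and contact force between the fingers and lamp below 0.5 N).
It also fails if it takes over 69 s, if anything falls off the work surface, if the arm or the gripper's body presses on something with over 40 N, if the wrist force passes 120 N, or if a joint passes its speed limit or range.

## Robot

A 6-joint arm with a two-finger parallel gripper is mounted at the origin on the work surface. World frame = base frame: x ahead of the robot, y to its left, z up, the work surface at z = 0. Lengths are in m, angles in rad, forces in N, time in s.
With the tool pointing down it reaches from about 0.25 to 0.775 m from the base axis. Payload 4 kg.
Tool frame: the origin (TCP) lies on the centre line of the jaws, within the pads' length; the fingertips stand 17 mm ahead of it and the grasp point (between the pads) lies 2 mm behind it; z points along the fingers, y is the line along which they close (so a half turn about z gives the same grasp; the last joint's range is limited). The gripper opens to 94 mm and grips with 3 to 60 N. Pads are 16 mm wide; open, the fingers measure 119 mm over their backs; the gripper's body (75 mm by 177 mm) begins 78 mm behind the grasp point.
Start: joints at [-1.34, 0.087, 1.371, -0, 1.684, -0.103], TCP at [0.18, -0.52, 0.191] pointing down, gripper open.
Joint ranges: [-3.1, 3.1], [-0.76, 2.03], [0.27, 2.55], [-1.08, 4.22], [0.17, 2.65], [-2.57, 2.57]. Speed limits (rad/s): [2.79, 2.79, 3.14, 3.14, 3.14, 3.14].

## Interface

Orientations are given as [roll, pitch, yaw] about the fixed x, y, z axes, in that order (R = Rz(yaw) Ry(pitch) Rx(roll)).
In Python, from bench import robot gives the robot as it stands.
- The arm moves only by the tool servo_tool, never from a script. Its argument "plan" is a list of rows, each a list of 7 numbers: the shift along the tool's x, y, z normalised to -1 to 1, where 1 is 0.1 m, then the turn, a rotation vector about the tool's x, y, z normalised to -1 to 1, where 1 is pi/2 rad, then the finger opening in mm, from 0 to 94. In form: [[x, y, z, ax, ay, az, gripper], ...]. A call has 1 to 12 rows; each row is the pose to reach, as a shift and turn from the pose commanded when the call began, along the tool's axes at that moment; what a row does not reach only later rows make up. A row lasts 1/12 s, in which the tool goes at most 41.7 mm and 7.16 degrees, less where a joint would pass 70% of its speed; a pose out of reach is approached as far as the arm can. A call with a number of a shift or a turn outside -1 to 1 is refused whole. A call with a gripper value outside its range is refused whole. The fingers move at their own pace and stop on an object; the grip force is fixed at half the most. Time passes only in rows, so rows that repeat a pose let the fingers close. It gives the time, the measured TCP pose, the force, the opening and the grip force at its end, in the units of the state.
- robot.get_obs(): the state, without advancing time (a new reading comes with each control period).
- robot.snapshot(name): name is "side" or "top"; returns the picture (480x640x3 uint8, red, green, blue); there is no depth.
- robot.camera_params(name): a dict with "camera_matrix" (3x3 intrinsics, pixels), "distortion" ([k1, k2, p1, p2, k3] as OpenCV has them; the pictures are not rectified), "rvec" (rotation vector, rad) and "tvec" (3), from world to camera coordinates, as OpenCV has them. Camera axes: x right, y down, z forward; pixel columns grow to the right and rows downward; lengths in m; the calibration is good to about 2 mm. A picture is of the moment at which its call begins. camera_params takes no time and is no camera call.
- robot.close_job(): hands the job in; it is judged then, once.
Trained networks look in the newest picture that a camera, given by its name, has taken for a name from the list of things; names that differ only in an ending like _2 or _b are one class to them, and where a whole thing is asked for, a point or a joint stands for the part that bears it (a point fixed in the world has none). Each returns a list of dicts, best first, with "conf" (0 to 1); they miss things now and then, are a little off and sometimes report something else, mostly with a low value. They report only what shows in the picture. A call takes as long as a camera call. They do not tell look-alikes from the thing itself.
- robot.find_in(thing, camera): "extent" ([centre column, centre row, width, height] in pixels, round what is visible of it).
The state is a dict: "time": time; "joint_positions": joint angles; "qvel": joint speeds; "joint_torque": joint torques, N m; "tool_pos": TCP position; "ee_rot": TCP orientation; "wrist_force": force on the tool from outside, world axes, zero at the start; "wrist_torque": the same for the moment, N m; "width": finger opening in m; "finger_force": force on a finger pad.
Only numpy, scipy, OpenCV 4.12 (cv2) and the standard library are available. Lean on these libraries where they do the work, as an engineer would, in place of code of your own. Each camera call takes 0.05 s, during which the arm holds its last target. There are 200 camera calls.

## Working session

There is one attempt and no reset: what is moved stays moved. The work goes in short steps, Python scripts to look and compute and a tool call to move; the robot and the scene stay as the last step left them, time stands still between calls to the robot, and variables do not carry over. Pictures are saved under pics/ and viewed, at most 10 in all, crops included, and the job is handed in when it is done.

Besides the shell and the picture viewer there is one more tool, called after "Call:" as name([rows], argument=value, ...), one row to a line, values as JSON. servo_tool: Moves the arm, as the interface text tells. Scaled input: -1 to 1 covers 0.1 m each way for a shift and pi/2 rad each way for a turn. Its arguments: {"type":"object","properties":{"plan":{"type":"array","items":{"type":"array","items":{"type":"number"}}}},"required":["plan"]}

```bash
mkdir -p pics; cat > h.py <<'E'
import numpy as np, cv2
from bench import robot
def cam(n):
    p=robot.camera_params(n); return [np.array(p[k],float) for k in("camera_matrix","distortion","rvec","tvec")]
def proj(n,P):
    K,d,r,t=cam(n); return cv2.projectPoints(np.array(P,float).reshape(-1,1,3),r,t,K,d)[0][:,0]
def ray(n,uv):
    K,d,r,t=cam(n); R=cv2.Rodrigues(r)[0]
    x=cv2.undistortPoints(np.array(uv,float).reshape(-1,1,2),K,d)[:,0]
    D=np.c_[x,np.ones(len(x))]@R; return -R.T@t.ravel(),D
def onz(n,uv,z):
    o,D=ray(n,uv); return o+D*((z-o[2])/D[:,2])[:,None]
def snap(n,f):
    im=robot.snapshot(n); cv2.imwrite('pics/'+f,im[:,:,::-1]); return im
E
python3 - <<'E'
from h import *
for n in("side","top"):
    snap(n,n+"0.png"); o,_=ray(n,[[320,240]]); print(n,o.round(3))
    for t in("lamp_centre","lamp_arm","lamp_bar","bar_end","lane"):
        print(t,[(np.round(d["extent"]),round(d["conf"],2)) for d in robot.find_in(t,n)][:4])
E
```

```text
side [-0.038  1.077  0.851]
lamp_centre [(array([306., 218., 105., 108.]), 0.86), (array([146., 314., 121.,  49.]), 0.72), (array([290., 173.,  60.,  18.]), 0.65), (array([416., 380., 136.,  74.]), 0.59)]
lamp_arm [(array([144., 307., 110.,  32.]), 0.89), (array([287., 203.,  64.,  80.]), 0.56)]
lamp_bar [(array([417., 385.,  95.,  33.]), 0.83), (array([290., 174.,  64.,  19.]), 0.81), (array([215., 253., 102.,  49.]), 0.36)]
bar_end [(array([149., 316.,  85.,  12.]), 0.77), (array([418., 383.,  94.,  32.]), 0.69), (array([214., 253.,  99.,  43.]), 0.43)]
lane [(array([390., 205.,  98.,  44.]), 0.55)]
top [0.327 0.011 1.167]
lamp_centre [(array([201., 382.,  40., 113.]), 0.91), (array([175., 137.,  82., 102.]), 0.83), (array([330., 200.,  42., 129.]), 0.65)]
lamp_arm [(array([326., 170.,  33.,  70.]), 0.96), (array([204., 380.,  35., 110.]), 0.76), (array([174., 136.,  69.,  83.]), 0.59)]
lamp_bar [(array([326., 171.,  32.,  62.]), 0.78)]
bar_end [(array([328., 171.,  26.,  64.]), 0.56), (array([477., 248.,  64., 108.]), 0.29)]
lane [(array([478., 249.,  66., 108.]), 0.68)]
```

```bash
sleep 1; ls pics
```

```text
side0.png
top0.png
```

View pics/top0.png

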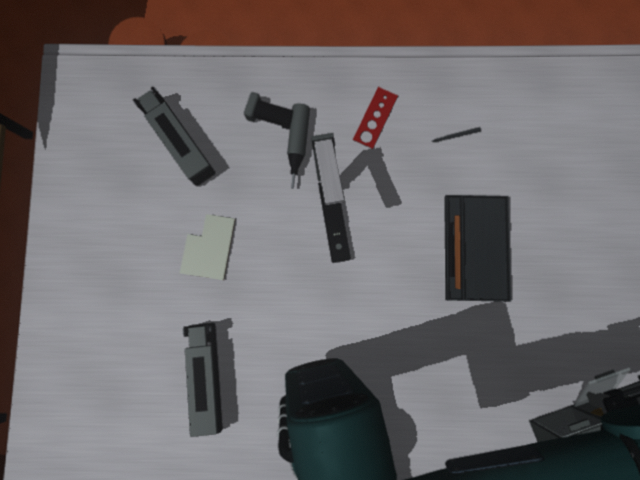

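View pics/side0.png

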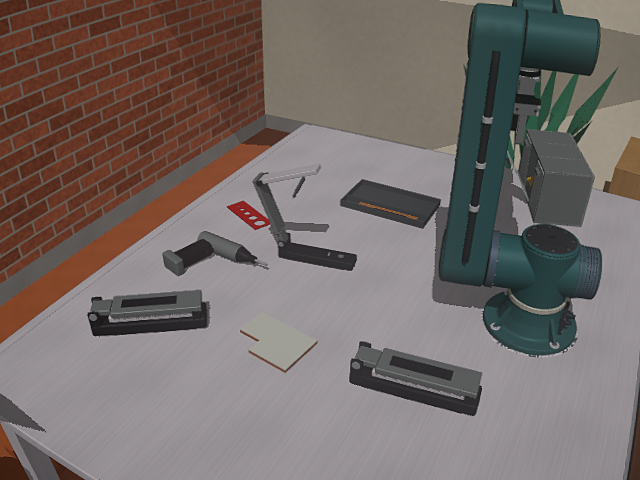

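The top view shows three lamps: a closed one at (175,137), a closed one at (201,382), and an open one at (330,200). The open one has its arm leaning back and its bar out, so it fits the description, and it also looks the smallest. An enlarged crop will confirm this. The tray is at (478,248), with the pencil in its left (+y) narrow lane.

```bash
python3 - <<'E'
import cv2,numpy as np
t=cv2.imread('pics/top0.png')[125:270,295:370]; s=cv2.imread('pics/side0.png')[155:280,245:365]
a=cv2.resize(t,None,fx=4,fy=4,interpolation=cv2.INTER_CUBIC); b=cv2.resize(s,None,fx=4,fy=4,interpolation=cv2.INTER_CUBIC)
c=np.zeros((580,780,3),np.uint8); c[:580,:300]=a; c[:500,300:780]=b; cv2.imwrite('pics/crop.png',c)
from h import *
for nm,q in(("A",[[150,92],[207,183]]),("B",[[200,325],[205,435]]),("trayout",[[446,195],[509,196],[512,299],[446,299]])):
    P=onz("top",q,.045 if nm!="trayout" else .02); print(nm,P.round(3).tolist(), np.linalg.norm(P[1]-P[0]).round(3))
E
```

```text
A [[0.832, 0.455, 0.045], [0.61, 0.309, 0.045]] 0.266
B [[0.28, 0.311, 0.045], [0.042, 0.288, 0.045]] 0.239
trayout [[0.591, -0.257, 0.02], [0.59, -0.406, 0.02], [0.347, -0.404, 0.02], [0.345, -0.252, 0.02]] 0.148
```

View pics/crop.png

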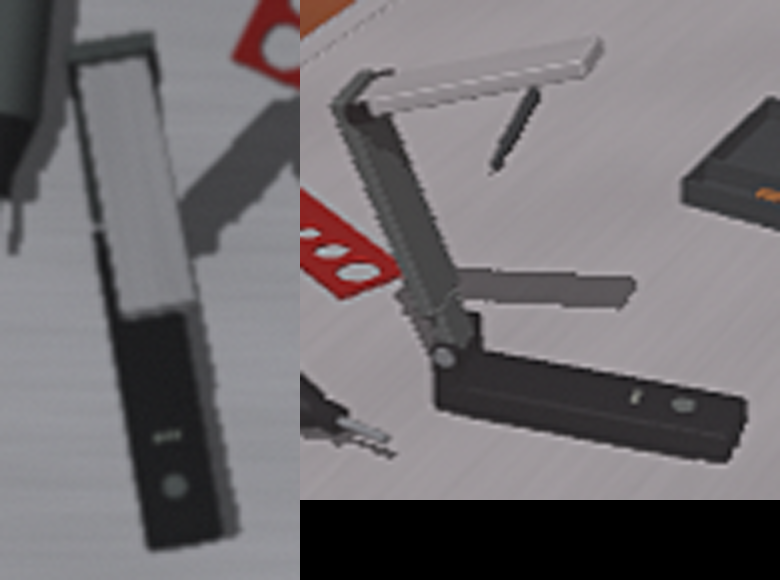

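The crop confirms the open lamp. The closed look-alikes are about 240–265 mm long and so larger. The screwdriver's bit tip at (296,187) in the top view lies close to the lamp's +y side. Next I fit the lamp model to edge points from both views.

```bash
cat > fit.py <<'E'
from h import *
from scipy.optimize import least_squares
def pts(p):
    x,y,yaw,a,b=p; c,s=np.cos(yaw),np.sin(yaw)
    W=lambda q:[x+c*q[0]-s*q[1],y+s*q[0]+c*q[1],q[2]]
    u=np.array([np.cos(a),np.sin(a)]); n=np.array([np.sin(a),-np.cos(a)]) # inner side: at a=0 is -z
    bp=np.array([-.085,.0435]); pin=bp+.165*u+.0125*n
    d=np.array([np.cos(np.pi+a+b),np.sin(np.pi+a+b)])
    L=lambda v,yy:W([v[0],yy,v[1]])
    return dict(fl=W([.095,.023,0]),fr=W([.095,-.023,0]),frt=W([.095,-.023,.024]),rl=W([-.095,.023,0]),
      bpin=L(bp,.022),bend=L(pin+.1425*d,0),al=L(bp+.175*u-.0055*n,.023),ar=L(bp+.175*u-.0055*n,-.023),
      am=L(bp+.175*u-.0055*n,0),barpin=L(pin,0),basepin=L(bp,0))
if __name__=="__main__":
    O=[("top","fl",332,262.2),("top","fr",350.5,259.2),("top","bend",334.25,202),("top","am",323.25,135.25),
     ("side","fl",351.25,270.5),("side","frt",356.75,255),("side","rl",279,257),("side","bpin",281,244),("side","bend",318.5,170),("side","al",253.75,181.25),("side","ar",263.75,173)]
    def f(p):
        q=pts(p); return np.concatenate([proj(c,q[k])[0]-[u,v] for c,k,u,v in O])
    r=least_squares(f,[.53,0,np.pi,1.95,1.3],loss='soft_l1'); print(r.x.round(4)); print(f(r.x).reshape(-1,2).round(1).tolist())
    for k,v in pts(r.x).items(): print(k,np.round(v,3))
    # tray: corners outer top z=.02 ; bit tip
    T=onz("top",[[446,195],[509,196],[512,299],[446,299]],.02)
    print(T.round(3).tolist(), onz("top",[[296,187],[307,104]],.02).round(3).tolist(), onz("top",[[465,215],[465,299],[445,299],[512,299]],.02).round(3).tolist())
    print({k:np.round(v,3) for k,v in robot.get_obs().items() if k in("tool_pos","ee_rot","time","width")})
E
python3 fit.py
```

```text
[0.5309 0.0121 3.4357 1.8981 1.5552]
[[21.0, -6.9], [-15.9, 1.4], [-0.1, 0.9], [-10.7, -0.4], [2.3, -11.8], [-5.5, 6.3], [-0.1, -7.1], [1.2, -7.9], [0.1, -0.5], [1.5, -6.8], [-14.1, 10.4]]
fl [ 0.447 -0.037  0.   ]
fr [0.433 0.007 0.   ]
frt [0.433 0.007 0.024]
rl [0.628 0.018 0.   ]
bpin [0.619 0.016 0.044]
bend [0.522 0.009 0.247]
al [0.678 0.033 0.207]
ar [0.664 0.077 0.207]
am [0.671 0.055 0.207]
barpin [0.652 0.049 0.204]
basepin [0.612 0.037 0.044]
[[0.591, -0.257, 0.02], [0.59, -0.406, 0.02], [0.347, -0.404, 0.02], [0.345, -0.252, 0.02]] [[0.608, 0.101, 0.02], [0.816, 0.078, 0.02]] [[0.543, -0.301, 0.02], [0.345, -0.296, 0.02], [0.345, -0.25, 0.02], [0.347, -0.404, 0.02]]
{'time': np.float64(0.6), 'tool_pos': array([ 0.18 , -0.52 ,  0.191]), 'ee_rot': array([3.141, 0.   , 0.334]), 'width': np.float64(0.094)}
```

The lamp faces the robot (yaw≈π), so my left and right corners were swapped. I'm fixing that.

```bash
sed -i 's/fl=W(\[.095,.023/fl=W([.095,-.023/; s/fr=W(\[.095,-.023/fr=W([.095,.023/; s/frt=W(\[.095,-.023/frt=W([.095,.023/; s/rl=W(\[-.095,.023/rl=W([-.095,-.023/; s/L(bp,.022)/L(bp,-.022)/; s/-.0055\*n,.023),ar=L(bp+.175\*u-.0055\*n,-.023)/-.0055*n,-.023),ar=L(bp+.175*u-.0055*n,.023)/' fit.py; python3 fit.py
```

```text
[0.5249 0.0082 3.3147 1.9205 1.5577]
[[-0.7, 0.8], [-0.2, 0.7], [1.0, 1.5], [-0.6, -0.9], [0.4, 1.3], [0.3, -1.8], [-1.5, 0.4], [-0.0, -0.8], [1.1, -1.7], [-1.0, -1.3], [-3.3, -1.5]]
fl [0.427 0.014 0.   ]
fr [ 0.435 -0.031  0.   ]
frt [ 0.435 -0.031  0.024]
rl [0.615 0.047 0.   ]
bpin [0.605 0.044 0.044]
bend [0.52  0.007 0.25 ]
al [0.669 0.057 0.206]
ar [0.677 0.011 0.206]
am [0.673 0.034 0.206]
barpin [0.653 0.031 0.203]
basepin [0.609 0.023 0.044]
[[0.591, -0.257, 0.02], [0.59, -0.406, 0.02], [0.347, -0.404, 0.02], [0.345, -0.252, 0.02]] [[0.608, 0.101, 0.02], [0.816, 0.078, 0.02]] [[0.543, -0.301, 0.02], [0.345, -0.296, 0.02], [0.345, -0.25, 0.02], [0.347, -0.404, 0.02]]
{'time': np.float64(0.6), 'tool_pos': array([ 0.18 , -0.52 ,  0.191]), 'ee_rot': array([3.141, 0.   , 0.334]), 'width': np.float64(0.094)}
```

The fit is good, with residuals of 1–2 px. The lamp is at (0.525, 0.008) with yaw 3.315, arm about 1.92 and bar about 1.55. The lane centre is about (0.468, -0.350). Now I write the planning helper, starting with the transit and the bar push.

```bash
cat > plan.py <<'E'
from h import *
from scipy.spatial.transform import Rotation as Ro
L=dict(x=.5249,y=.0082,yaw=3.3147,a=1.92,b=1.54)
def W(lx,lz,ly=0):
    c,s=np.cos(L['yaw']),np.sin(L['yaw']); return np.array([L['x']+c*lx-s*ly,L['y']+s*lx+c*ly,lz])
def rot(tau,yaw=None): return Ro.from_euler('xyz',[np.pi,-tau,L['yaw']-np.pi if yaw is None else yaw])
def tcp(tip,R): return tip-.017*R.apply([0,0,1])
def now():
    o=robot.get_obs(); return np.array(o['tool_pos']),Ro.from_euler('xyz',o['ee_rot'])
def rows(p0,R0,poses):
    for p,R in poses:
        s=R0.inv().apply(p-p0)/.1; r=(R0.inv()*R).as_rotvec()/(np.pi/2); print(np.r_[s,r].round(2).tolist())
def barpin(a): 
    return np.array([-.085,.0435])+.165*np.array([np.cos(a),np.sin(a)])+.0125*np.array([np.sin(a),-np.cos(a)])
def barpose(b,r=.11,gap=0):
    a=L['a']; f=np.pi+a+b; d=np.array([np.cos(f),np.sin(f)]); n=np.array([-d[1],d[0]])
    tau=np.radians(20+35*(1.56-b)/1.56)
    off=(f-np.pi*2)+tau  # tool axis vs -n
    q=barpin(a)+r*d+(.0055+.008*abs(np.sin(off))+gap)*n
    R=rot(tau); return tcp(W(*q),R),R
E
python3 - <<'E'
from plan import *
p,R=now(); g,Rg=barpose(L['b'],gap=.03); print(p,g,Rg.as_euler('xyz'))
via=[np.array([.30,-.35,.33]),np.array([g[0]-.08,-.10,.36])]
q=p.copy()
for v in via+[g+[0,0,.03]]:
    k=int(np.ceil(np.abs(R.inv().apply(v-q)).max()/.098)); print('->',v.round(3))
    for i in range(k):
        print((R.inv().apply((v-q)/k)/.1).round(2).tolist())
    q=v
print('turn'); rows(g+[0,0,.03],R,[(g,Rg)])
E
```

```text
[ 0.18019551 -0.51966601  0.19124373] [0.55640009 0.01370802 0.29164841] [ 3.14159265 -0.35689746  0.17310735]
-> [ 0.3  -0.35  0.33]
[0.84, -0.61, -0.69]
[0.84, -0.61, -0.69]
-> [ 0.476 -0.1    0.36 ]
[0.83, -0.59, -0.1]
[0.83, -0.59, -0.1]
[0.83, -0.59, -0.1]
-> [0.556 0.014 0.322]
[0.56, -0.41, 0.19]
[0.56, -0.41, 0.19]
turn
[0.0, -0.0, 0.3, -0.02, 0.23, 0.1]
```

Call:
servo_tool([
  [0.84,-0.61,-0.69,0,0,0,0],
  [0.84,-0.61,-0.69,0,0,0,0],
  [0.84,-0.61,-0.69,0,0,0,0],
  [0.84,-0.61,-0.69,0,0,0,0],
])

```text
time: 0.93
tool_pos: [0.2432, -0.4326, 0.2669]
ee_rot: [3.132, -0.003, 0.339]
wrist_force: [-0.1, 0.2, 1.3]
width: 0.0708
finger_force: 0.0
```

Call:
servo_tool([
  [0.84,-0.61,-0.69,0,0,0,0],
  [0.84,-0.61,-0.69,0,0,0,0],
  [0.84,-0.61,-0.69,0,0,0,0],
  [0.84,-0.61,-0.69,0,0,0,0],
])

```text
time: 1.27
tool_pos: [0.3022, -0.3469, 0.3352]
ee_rot: [3.132, -0.005, 0.34]
wrist_force: [0.0, 0.2, 0.9]
width: 0.044
finger_force: 0.0
```

Call:
servo_tool([
  [0.83,-0.59,-0.1,0,0,0,0],
  [0.83,-0.59,-0.1,0,0,0,0],
  [0.83,-0.59,-0.1,0,0,0,0],
  [0.83,-0.59,-0.1,0,0,0,0],
])

```text
time: 1.6
tool_pos: [0.3595, -0.2646, 0.3395]
ee_rot: [3.141, -0.001, 0.339]
wrist_force: [-1.2, -0.5, -0.7]
width: 0.0175
finger_force: 0.0
```

Call:
servo_tool([
  [0.83,-0.59,-0.1,0,0,0,0],
  [0.83,-0.59,-0.1,0,0,0,0],
  [0.83,-0.59,-0.1,0,0,0,0],
  [0.83,-0.59,-0.1,0,0,0,0],
])

```text
time: 1.93
tool_pos: [0.4184, -0.1823, 0.3487]
ee_rot: [-3.141, -0.0, 0.338]
wrist_force: [-0.1, 0.4, -0.3]
width: 0.0004
finger_force: 0.0
```

Call:
servo_tool([
  [0.83,-0.59,-0.1,0,0,0,0],
  [0.83,-0.59,-0.1,0,0,0,0],
  [0.83,-0.59,-0.1,0,0,0,0],
  [0.83,-0.59,-0.1,0,0,0,0],
])

```text
time: 2.27
tool_pos: [0.4775, -0.0999, 0.3581]
ee_rot: [-3.141, 0.001, 0.337]
wrist_force: [-1.1, 0.0, 0.6]
width: 0.0003
finger_force: 0.0
```

Call:
servo_tool([
  [0.56,-0.41,0.1,0,0.23,0.1,0],
  [0.56,-0.41,0.1,0,0.23,0.1,0],
  [0.56,-0.41,0.1,0,0.23,0.1,0],
  [0.56,-0.41,0.1,0,0.23,0.1,0],
  [0.56,-0.41,0.1,0,0.23,0.1,0],
])

```text
time: 2.68
tool_pos: [0.5136, -0.0457, 0.3484]
ee_rot: [-3.113, -0.358, 0.167]
wrist_force: [0.4, 0.7, 0.5]
width: 0.0008
finger_force: 0.0
```

```bash
python3 - <<'E'
from plan import *
p,R=now()
A=barpose(1.54,gap=.02); rows(p,R,[A])
B=[1.54,1.4,1.2,1.0,.8,.6,.4,.25,.12,0.0,-.04]
prev=A
for i in range(0,11,5):
    seg=[barpose(b) for b in B[i:i+5]]
    print('seg'); rows(*prev,seg); prev=seg[-1]; print(prev[0].round(3))
E
```

```text
[0.23, -0.49, 0.81, -0.02, -0.0, -0.0]
seg
[-0.13, 0.0, 0.16, 0.0, 0.0, 0.0]
[-0.24, -0.0, 0.28, 0.0, 0.03, 0.0]
[-0.36, -0.0, 0.48, 0.0, 0.08, 0.0]
[-0.45, -0.0, 0.7, -0.0, 0.13, 0.0]
[-0.48, -0.0, 0.93, -0.0, 0.18, 0.0]
[0.541 0.011 0.178]
seg
[-0.06, -0.0, 0.23, 0.0, 0.05, 0.0]
[-0.06, 0.0, 0.45, 0.0, 0.1, 0.0]
[-0.04, -0.0, 0.61, 0.0, 0.14, 0.0]
[-0.01, -0.0, 0.74, -0.0, 0.17, 0.0]
[0.04, 0.0, 0.86, 0.0, 0.2, 0.0]
[0.595 0.02  0.112]
seg
[0.01, -0.0, 0.04, -0.0, 0.01, 0.0]
[0.599 0.021 0.11 ]
```

Call:
servo_tool([
  [0.12,-0.25,0.4,0,0,0,0],
  [0.23,-0.49,0.65,0,0,0,0],
  [0.23,-0.49,0.81,-0.02,0,0,0],
  [0.23,-0.49,0.81,-0.02,0,0,0],
])

```text
time: 3.02
tool_pos: [0.5555, 0.016, 0.2779]
ee_rot: [3.141, -0.351, 0.172]
wrist_force: [-0.2, 0.2, 0.4]
width: 0.0002
finger_force: 0.0
```

Call:
servo_tool([
  [-0.07,0,0.08,0,0,0,0],
  [-0.13,0,0.16,0,0,0,0],
  [-0.18,0,0.22,0,0.015,0,0],
  [-0.24,0,0.28,0,0.03,0,0],
  [-0.3,0,0.38,0,0.055,0,0],
  [-0.36,0,0.48,0,0.08,0,0],
  [-0.41,0,0.59,0,0.105,0,0],
  [-0.45,0,0.7,0,0.13,0,0],
  [-0.47,0,0.82,0,0.155,0,0],
  [-0.48,0,0.93,0,0.18,0,0],
  [-0.48,0,0.93,0,0.18,0,0],
])

```text
time: 3.93
tool_pos: [0.5415, 0.012, 0.1751]
ee_rot: [3.141, -0.637, 0.168]
wrist_force: [-0.2, -0.1, -1.2]
width: 0.0003
finger_force: 0.0
```

Call:
servo_tool([
  [-0.03,0,0.12,0,0.025,0,0],
  [-0.06,0,0.23,0,0.05,0,0],
  [-0.06,0,0.34,0,0.075,0,0],
  [-0.06,0,0.45,0,0.1,0,0],
  [-0.05,0,0.53,0,0.12,0,0],
  [-0.04,0,0.61,0,0.14,0,0],
  [-0.03,0,0.68,0,0.155,0,0],
  [-0.01,0,0.74,0,0.17,0,0],
  [0.0,0,0.77,0,0.18,0,0],
  [0.01,0,0.79,0,0.185,0,0],
])

```text
time: 4.77
tool_pos: [0.5924, 0.0205, 0.1174]
ee_rot: [3.138, -0.934, 0.172]
wrist_force: [-0.5, 0.1, 0.2]
width: 0.0006
finger_force: 0.3
```

```bash
python3 - <<'E'
from h import *
t=snap("top","t1.png")[110:280,270:380]; s=snap("side","s1.png")[140:290,230:370]
f=lambda i:cv2.resize(i[:,:,::-1],None,fx=3,fy=3,interpolation=cv2.INTER_CUBIC)
c=np.zeros((510,750,3),np.uint8); c[:510,:330]=f(t); c[:450,330:750]=f(s); cv2.imwrite('pics/c1.png',c)
E
```

```text
(no output)
```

View pics/c1.png

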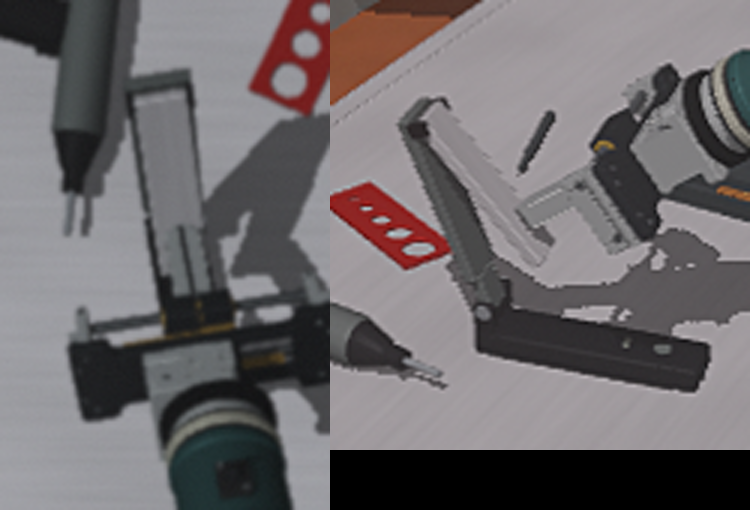

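The bar has followed, with its end at about (302,226) in the side view. The base and arm look unmoved. I'll estimate the remaining bar angle.

```bash
python3 - <<'E'
from plan import *
for a in(1.92,1.85):
  for b in(0,.1,.2,.3,.4):
    f=np.pi+a+b; q=barpin(a)+.1425*np.array([np.cos(f),np.sin(f)]); print(a,b,proj("side",W(*q)).round(1),proj("top",W(*q)).round(1))
  u=np.array([np.cos(a),np.sin(a)]);n=np.array([u[1],-u[0]]);q=np.array([-.085,.0435])+.175*u-.0055*n
  print('armtip',proj("side",W(*q,-.023)),proj("side",W(*q,.023)))
p,R=now(); rows(p,R,[barpose(b) for b in (0,-.1,-.2,-.3)])
E
```

```text
1.92 0 [[285.5 230.1]] [[328.7 183.7]]
1.92 0.1 [[290.5 229.1]] [[329.6 188.6]]
1.92 0.2 [[295.3 227.6]] [[330.5 193.2]]
1.92 0.3 [[299.9 225.6]] [[331.3 197.4]]
1.92 0.4 [[304.2 223.1]] [[332.1 201.3]]
armtip [[252.82044389 179.97405627]] [[260.49610536 171.46506839]]
1.85 0 [[286.2 230.3]] [[328.8 184.4]]
1.85 0.1 [[291.3 229.7]] [[329.7 189.6]]
1.85 0.2 [[296.3 228.5]] [[330.7 194.5]]
1.85 0.3 [[301.1 226.8]] [[331.5 199.1]]
1.85 0.4 [[305.7 224.7]] [[332.4 203.2]]
armtip [[257.32760451 179.10797374]] [[264.91800286 170.59173555]]
[-0.03, 0.01, 0.05, 0.0, 0.02, -0.0]
[-0.01, 0.01, 0.16, 0.0, 0.04, -0.0]
[0.02, 0.01, 0.26, 0.0, 0.07, -0.0]
[0.06, 0.01, 0.35, 0.0, 0.09, -0.0]
```

Call:
servo_tool([
  [-0.02,0.01,0.06,0,0.02,0,0],
  [-0.01,0.01,0.12,0,0.04,0,0],
  [0,0.01,0.18,0,0.05,0,0],
  [0.02,0.01,0.24,0,0.07,0,0],
  [0.03,0.01,0.28,0,0.08,0,0],
  [0.04,0.01,0.31,0,0.09,0,0],
  [0.04,0.01,0.31,0,0.09,0,0],
])

```text
time: 5.45
tool_pos: [0.619, 0.0248, 0.1013]
ee_rot: [3.139, -1.075, 0.171]
wrist_force: [-0.2, -0.6, -0.4]
width: 0.0003
finger_force: 0.0
```

```bash
python3 - <<'E'
from h import *
print(robot.get_obs()['wrist_force'],robot.get_obs()['tool_pos'])
t=snap("top","t2.png")[110:280,270:380]; s=snap("side","s2.png")[150:270,240:360]
f=lambda i,k:cv2.resize(i[:,:,::-1],None,fx=k,fy=k,interpolation=cv2.INTER_CUBIC)
c=np.zeros((480,800,3),np.uint8); c[:480,:310]=f(t,3)[:480,:310]; c[:480,320:800]=f(s,4); cv2.imwrite('pics/c2.png',c)
E
```

```text
[-0.16146517 -0.56030213 -0.35730525] [0.61901144 0.02480847 0.10132979]
```

View pics/c2.png

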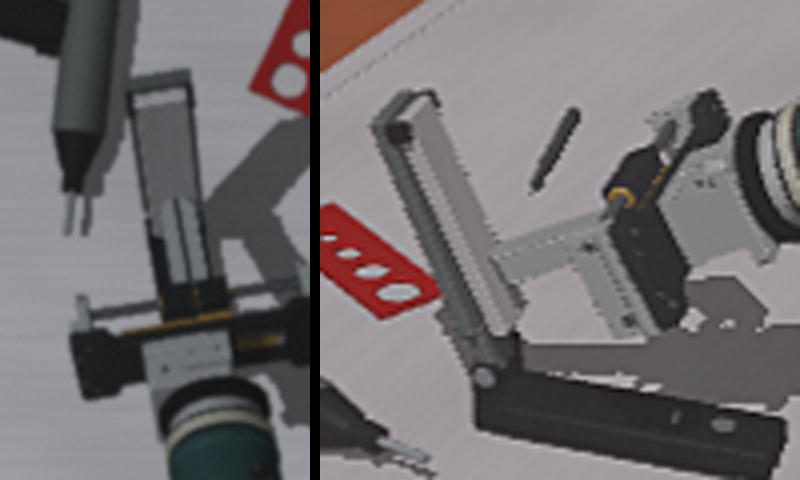

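The bar is nearly flat, with its end at about (293,229) in the side view, which leaves roughly 0.1 rad. I'll push on until it stops.

Call:
servo_tool([
  [0,0,0.04,0,0,0,0],
  [0,0,0.08,0,0,0,0],
  [0,0,0.12,0,0,0,0],
  [0,0,0.12,0,0,0,0],
])

```text
time: 5.88
tool_pos: [0.6299, 0.0267, 0.0964]
ee_rot: [3.138, -1.076, 0.172]
wrist_force: [-1.4, -1.5, 3.3]
width: 0.0001
finger_force: 1.4
```

Call:
servo_tool([
  [0,0,0.02,0,0,0,0],
  [0,0,0.04,0,0,0,0],
  [0,0,0.04,0,0,0,0],
  [0,0,0.04,0,0,0,0],
])

```text
time: 6.22
tool_pos: [0.6326, 0.0273, 0.0939]
ee_rot: [3.138, -1.075, 0.172]
wrist_force: [-1.0, -1.1, 3.4]
width: 0.0005
finger_force: 1.5
```

Call:
servo_tool([
  [0,0,-0.5,0,0,0,0],
  [0,0,-0.9,0,0,0,0],
  [0,0,-0.9,0,0,0,0],
])

```text
time: 6.47
tool_pos: [0.5519, 0.0139, 0.1372]
ee_rot: [3.132, -1.075, 0.177]
wrist_force: [0.4, -0.4, 0.9]
width: 0.0004
finger_force: 0.0
```

```bash
python3 - <<'E'
from plan import *
t=snap("top","t3.png")[110:280,270:370]; s=snap("side","s3.png")[150:270,240:360]
f=lambda i,k:cv2.resize(i[:,:,::-1],None,fx=k,fy=k,interpolation=cv2.INTER_CUBIC)
c=np.zeros((510,790,3),np.uint8); c[:510,:300]=f(t,3); c[:480,310:790]=f(s,4); cv2.imwrite('pics/c3.png',c)
p,R=now(); print(p)
# rise & straighten, go over, down behind
a=1.92; 
V=[(np.array([.55,.015,.23]),rot(.7)),(np.array([.57,.018,.31]),rot(.3)),(np.array([.66,.032,.33]),rot(0)),(np.array([.735,.043,.31]),rot(0)),(np.array([.735,.043,.225]),rot(0)),(np.array([.735,.043,.185]),rot(0))]
q=(p,R)
for v in V: rows(*q,[v]); q=v
E
```

```text
[0.55338503 0.01338222 0.13746425]
[0.8, -0.02, -0.47, 0.0, -0.24, -0.0]
[0.67, 0.0, -0.48, 0.0, -0.25, -0.0]
[0.93, 0.02, 0.08, -0.0, -0.19, -0.0]
[0.76, 0.02, 0.2, 0.0, 0.0, 0.0]
[0.0, -0.0, 0.85, 0.0, 0.0, 0.0]
[0.0, -0.0, 0.4, 0.0, 0.0, 0.0]
```

View pics/c3.png

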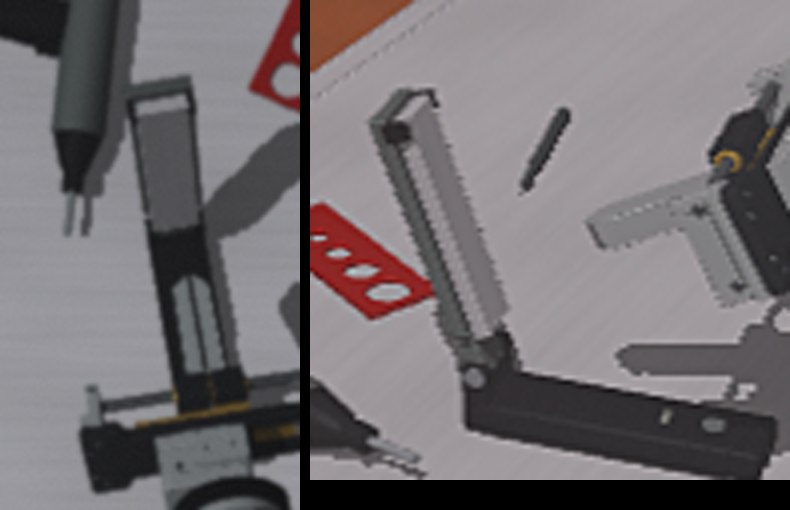

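The bar is now parallel to and flat on the arm. The base pin is still at (281,244), so the base hasn't moved. Next I go over the arm to behind it.

Call:
servo_tool([
  [0.4,0,-0.24,0,-0.08,0,0],
  [0.8,-0.02,-0.47,0,-0.16,0,0],
  [0.8,-0.02,-0.47,0,-0.24,0,0],
  [0.8,-0.02,-0.47,0,-0.24,0,0],
])

```text
time: 6.9
tool_pos: [0.5489, 0.0159, 0.2242]
ee_rot: [-3.133, -0.755, 0.173]
wrist_force: [1.0, 1.0, 0.1]
width: 0.0004
finger_force: 0.0
```

Call:
servo_tool([
  [0.34,0,-0.24,0,-0.08,0,0],
  [0.67,0,-0.48,0,-0.16,0,0],
  [0.67,0,-0.48,0,-0.25,0,0],
  [0.67,0,-0.48,0,-0.25,0,0],
])

```text
time: 7.23
tool_pos: [0.5709, 0.0198, 0.3133]
ee_rot: [-3.14, -0.376, 0.184]
wrist_force: [-0.1, -0.5, -0.9]
width: 0.0008
finger_force: 0.0
```

Call:
servo_tool([
  [0.31,0,0.03,0,-0.08,0,0],
  [0.62,0.01,0.06,0,-0.16,0,0],
  [0.93,0.02,0.08,0,-0.19,0,0],
  [0.93,0.02,0.08,0,-0.19,0,0],
])

```text
time: 7.57
tool_pos: [0.6619, 0.0348, 0.3248]
ee_rot: [-3.134, -0.063, 0.185]
wrist_force: [0.1, -0.1, -3.1]
width: 0.0008
finger_force: 0.0
```

Call:
servo_tool([
  [0.38,0.01,0.1,0,0,0,0],
  [0.76,0.02,0.2,0,0,0,0],
  [0.76,0.02,0.2,0,0,0,0],
  [0.76,0.02,0.2,0,0,0,0],
])

```text
time: 7.9
tool_pos: [0.7329, 0.0459, 0.3096]
ee_rot: [-3.134, -0.06, 0.184]
wrist_force: [-0.2, 0.9, 0.1]
width: 0.0006
finger_force: 0.0
```

Call:
servo_tool([
  [0,0,0.4,0,0,0,0],
  [0,0,0.8,0,0,0,0],
  [0,0,0.99,0,0,0,0],
  [0,0,0.99,0,0,0,0],
])

```text
time: 8.23
tool_pos: [0.7342, 0.0469, 0.2158]
ee_rot: [-3.135, -0.064, 0.182]
wrist_force: [-0.1, -0.1, -0.7]
width: 0.0003
finger_force: 0.0
```

```bash
cat >> plan.py <<'E'
def armpose(a,r=.145,gap=0,tau=0):
    u=np.array([np.cos(a),np.sin(a)]); n=np.array([-u[1],u[0]])
    th=a+tau   # angle of flat tip vs arm face
    q=np.array([-.085,.0435])+r*u+(.0055+.008*abs(np.sin(th))+gap)*n
    R=rot(tau); return tcp(W(*q),R),R
E
python3 - <<'E'
from plan import *
p,R=now(); print(p,robot.get_obs()['ee_rot'],robot.get_obs()['joint_positions'].__repr__())
print(armpose(1.92)[0])
A=[1.95,1.85,1.75,1.65,1.55,1.45,1.35,1.25,1.15,1.05,.95,.85,.75,.65,.55,.45,.35,.25,.15,.08,0]
q=(p,R)
for i in range(0,21,5):
    seg=[armpose(a) for a in A[i:i+5]]; print('seg'); rows(*q,seg); q=seg[-1]; print(q[0].round(3))
E
```

```text
[0.73423449 0.04686446 0.21577264] [-3.13531705 -0.06395827  0.18202053] array([-0.02279279,  0.46521509,  0.85560337,  0.01949018,  1.75938828,
        1.37002411])
[0.66954854 0.03349288 0.19229478]
seg
[-0.64, 0.02, 0.21, -0.0, -0.04, 0.01]
[-0.76, 0.01, 0.15, -0.0, -0.04, 0.01]
[-0.9, 0.01, 0.09, -0.0, -0.04, 0.01]
[-1.04, 0.01, 0.05, -0.0, -0.04, 0.01]
[-1.18, 0.01, 0.02, -0.0, -0.04, 0.01]
[0.619 0.025 0.206]
seg
[-0.15, 0.0, -0.0, 0.0, 0.0, 0.0]
[-0.29, 0.0, 0.01, 0.0, 0.0, 0.0]
[-0.44, -0.0, 0.04, 0.0, 0.0, 0.0]
[-0.58, -0.0, 0.08, 0.0, 0.0, 0.0]
[-0.72, -0.0, 0.13, 0.0, 0.0, 0.0]
[0.548 0.012 0.192]
seg
[-0.13, 0.0, 0.07, 0.0, 0.0, 0.0]
[-0.26, 0.0, 0.15, 0.0, 0.0, 0.0]
[-0.37, -0.0, 0.25, 0.0, 0.0, 0.0]
[-0.48, 0.0, 0.36, 0.0, 0.0, 0.0]
[-0.57, -0.0, 0.48, 0.0, 0.0, 0.0]
[0.492 0.002 0.145]
seg
[-0.08, -0.0, 0.13, 0.0, 0.0, 0.0]
[-0.15, -0.0, 0.27, 0.0, 0.0, 0.0]
[-0.2, -0.0, 0.41, 0.0, 0.0, 0.0]
[-0.24, -0.0, 0.56, 0.0, 0.0, 0.0]
[-0.25, -0.0, 0.66, 0.0, 0.0, 0.0]
[ 0.467 -0.002  0.078]
seg
[-0.01, -0.0, 0.12, 0.0, 0.0, 0.0]
[ 0.466 -0.002  0.066]
```

Call:
servo_tool([
  [-0.2,0,0.15,0,-0.02,0.01,0],
  [-0.4,0.01,0.21,0,-0.04,0.01,0],
  [-0.54,0.02,0.21,0,-0.04,0.01,0],
  [-0.64,0.02,0.19,0,-0.04,0.01,0],
  [-0.7,0.01,0.17,0,-0.04,0.01,0],
  [-0.76,0.01,0.15,0,-0.04,0.01,0],
  [-0.83,0.01,0.12,0,-0.04,0.01,0],
  [-0.9,0.01,0.09,0,-0.04,0.01,0],
  [-0.98,0.01,0.07,0,-0.04,0.01,0],
])

```text
time: 8.98
tool_pos: [0.6421, 0.0277, 0.2097]
ee_rot: [-3.138, -0.014, 0.165]
wrist_force: [0.1, 0.5, -0.1]
width: 0.0006
finger_force: 0.0
```

```bash
python3 - <<'E'
from plan import *
p,R=now(); print(p,robot.get_obs()['wrist_force'])
A=[1.55,1.45,1.35,1.25,1.15,1.05]
q=(p,R)
rows(*q,[armpose(a) for a in A])
for c,b in(("top","lamp_centre"),("side","lamp_centre"),):
    snap(c,c+"4.png"); print([(np.round(d["extent"]),round(d["conf"],2)) for d in robot.find_in(b,c)][:4])
E
```

```text
[0.64207475 0.02772289 0.20972869] [ 0.06462945  0.45603114 -0.07797988]
[-0.23, -0.01, 0.04, -0.0, -0.01, -0.0]
[-0.38, -0.01, 0.03, -0.0, -0.01, -0.0]
[-0.53, -0.01, 0.04, -0.0, -0.01, -0.0]
[-0.67, -0.0, 0.07, -0.0, -0.01, -0.0]
[-0.81, -0.0, 0.1, -0.0, -0.01, -0.0]
[-0.95, -0.0, 0.16, -0.0, -0.01, -0.0]
[(array([202., 378.,  41., 102.]), 0.97), (array([176., 136.,  82., 100.]), 0.96), (array([326., 163.,  27.,  27.]), 0.58)]
[(array([147., 313., 121.,  49.]), 0.85), (array([307., 223.,  98.,  99.]), 0.75), (array([418., 379., 138.,  76.]), 0.74)]
```

Call:
servo_tool([
  [-0.08,0,0.04,0,-0.01,0,0],
  [-0.15,0,0.04,0,-0.01,0,0],
  [-0.23,-0.01,0.04,0,-0.01,0,0],
  [-0.3,-0.01,0.03,0,-0.01,0,0],
  [-0.38,-0.01,0.03,0,-0.01,0,0],
  [-0.45,-0.01,0.04,0,-0.01,0,0],
  [-0.53,-0.01,0.04,0,-0.01,0,0],
  [-0.6,0,0.05,0,-0.01,0,0],
  [-0.67,0,0.07,0,-0.01,0,0],
  [-0.74,0,0.08,0,-0.01,0,0],
  [-0.81,0,0.1,0,-0.01,0,0],
  [-0.81,0,0.1,0,-0.01,0,0],
])

```text
time: 10.18
tool_pos: [0.5611, 0.0143, 0.1972]
ee_rot: [-3.138, 0.004, 0.165]
wrist_force: [0.9, 0.0, 0.0]
width: 0.0003
finger_force: 0.0
```

```bash
python3 - <<'E'
from plan import *
p,R=now(); print(p,robot.get_obs()['wrist_force'])
t=snap("top","t5.png")[110:280,270:370]; s=snap("side","s5.png")[150:270,240:360]
f=lambda i,k:cv2.resize(i[:,:,::-1],None,fx=k,fy=k,interpolation=cv2.INTER_CUBIC)
c=np.zeros((510,790,3),np.uint8); c[:510,:300]=f(t,3); c[:480,310:790]=f(s,4); cv2.imwrite('pics/c5.png',c)
q=(p,R)
rows(*q,[armpose(a) for a in [1.05,.95,.85,.75,.65,.55]])
E
```

```text
[0.56111932 0.0143008  0.19722285] [0.91716196 0.00756421 0.00180129]
[-0.13, -0.0, 0.05, -0.0, 0.0, -0.01]
[-0.26, 0.0, 0.12, -0.0, 0.0, -0.01]
[-0.39, 0.0, 0.2, -0.0, 0.0, -0.01]
[-0.5, 0.0, 0.3, -0.0, 0.0, -0.01]
[-0.61, 0.0, 0.41, -0.0, 0.0, -0.01]
[-0.7, 0.01, 0.53, -0.0, 0.0, -0.01]
```

View pics/c5.png

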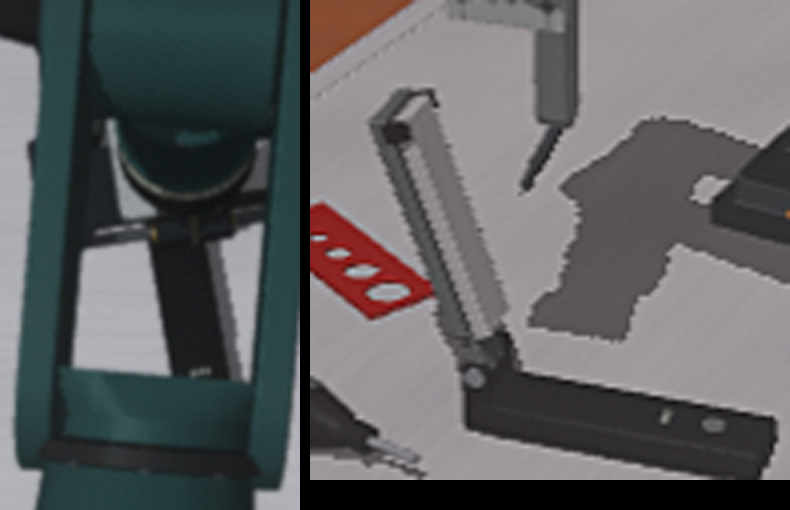

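The arm hasn't moved: it still leans back, with its tip at about (257,180) in the side view, and the finger passed in front of or above it. I'll check the finger projection against the picture.

```bash
python3 - <<'E'
from plan import *
p,R=now()
for d in(0,.017): print(d,proj("side",p+d*R.apply([0,0,1])),proj("top",p+d*R.apply([0,0,1])))
# refit: arm/bar/base with points of latest side pic, base pose from before
from fit import pts
L0=[.5249,.0082,3.3147]
for a in(1.9,2.0,2.1): 
    q=pts(L0+[a,0]); print(a,{k:(proj("side",q[k])[0].round(1).tolist(),proj("top",q[k])[0].round(1).tolist(),np.round(q[k],3).tolist()) for k in("al","ar","bpin","fl","rl","barpin")})
E
```

```text
0 [[301.86414743 186.02655386]] [[331.78567779 188.4591075 ]]
0.017 [[301.92079422 192.51963806]] [[331.76709097 190.43845682]]
1.9 {'al': ([254.1, 179.7], [311.8, 137.5], [0.666, 0.056, 0.207]), 'ar': ([261.7, 171.2], [334.1, 133.9], [0.673, 0.011, 0.207]), 'bpin': ([281.0, 243.2], [319.3, 186.2], [0.605, 0.045, 0.044]), 'fl': ([351.7, 271.8], [331.3, 263.1], [0.427, 0.014, 0.0]), 'rl': ([277.5, 257.4], [318.7, 186.6], [0.615, 0.047, 0.0]), 'barpin': ([266.0, 178.0], [324.6, 145.8], [0.65, 0.03, 0.204])}
2.0 {'al': ([247.9, 181.4], [310.7, 131.2], [0.681, 0.059, 0.2]), 'ar': ([255.7, 172.8], [332.8, 127.6], [0.689, 0.014, 0.2]), 'bpin': ([281.0, 243.2], [319.3, 186.2], [0.605, 0.045, 0.044]), 'fl': ([351.7, 271.8], [331.3, 263.1], [0.427, 0.014, 0.0]), 'rl': ([277.5, 257.4], [318.7, 186.6], [0.615, 0.047, 0.0]), 'barpin': ([259.9, 178.9], [323.4, 139.2], [0.665, 0.033, 0.199])}
2.1 {'al': ([242.1, 183.6], [309.7, 125.6], [0.696, 0.062, 0.192]), 'ar': ([250.0, 175.1], [331.6, 122.1], [0.704, 0.016, 0.192]), 'bpin': ([281.0, 243.2], [319.3, 186.2], [0.605, 0.045, 0.044]), 'fl': ([351.7, 271.8], [331.3, 263.1], [0.427, 0.014, 0.0]), 'rl': ([277.5, 257.4], [318.7, 186.6], [0.615, 0.047, 0.0]), 'barpin': ([254.1, 180.4], [322.2, 133.3], [0.68, 0.035, 0.192])}
```

```bash
python3 - <<'E'
from plan import *
p=np.array([.5534,.0134,.1375]); R=rot(1.075,.175)
for d in(-.03,-.015,0,.017): print(d,proj("side",p+d*R.apply([0,0,1])).round(1),proj("top",p+d*R.apply([0,0,1])).round(1))
o=robot.get_obs(); print(o['joint_positions'].round(3),o['tool_pos'],o['ee_rot'])
E
```

```text
-0.03 [[316.3 205.8]] [[334.3 209.7]]
-0.015 [[310.9 207.5]] [[333.3 204.4]]
0 [[305.5 209.2]] [[332.3 199.1]]
0.017 [[299.6 211.2]] [[331.1 193.3]]
[-0.077  0.117  1.326  0.003  1.702  1.329] [0.56228207 0.01443054 0.19746863] [-3.13764301e+00  2.81742366e-03  1.65138524e-01]
```

Both views put the real fingertip about 31 mm short of the reported tip along tool z, and the whole tool is shifted by the same amount. The tip is therefore at TCP −14 mm. I'm correcting the helper and going back over the arm.

```bash
sed -i 's/return tip-.017\*R.apply/return tip+.014*R.apply/' plan.py; python3 - <<'E'
from plan import *
q=now()
for v in [(np.array([.58,.018,.28]),rot(0)),(np.array([.66,.032,.28]),rot(0)),(np.array([.74,.045,.28]),rot(0)),(np.array([.74,.045,.19]),rot(0)),armpose(1.92,gap=.03),]: rows(*q,[v]); q=v; print(v[0].round(3))
A=np.arange(1.92,-.01,-.06)
for i in range(0,len(A),10):
    seg=[armpose(a,gap=0) for a in A[i:i+10]]; print('seg'); rows(*q,seg); q=seg[-1]; print(q[0].round(3))
E
```

```text
[0.18, -0.01, -0.83, -0.0, 0.0, -0.01]
[0.58  0.018 0.28 ]
[0.81, -0.0, -0.0, 0.0, 0.0, 0.0]
[0.66  0.032 0.28 ]
[0.81, 0.01, 0.0, 0.0, 0.0, 0.0]
[0.74  0.045 0.28 ]
[0.0, -0.0, 0.9, 0.0, 0.0, 0.0]
[0.74  0.045 0.19 ]
[-0.43, -0.01, 0.39, 0.0, 0.0, 0.0]
[0.697 0.038 0.151]
seg
[-0.28, -0.0, -0.1, 0.0, 0.0, 0.0]
[-0.36, -0.0, -0.14, 0.0, 0.0, 0.0]
[-0.44, -0.0, -0.17, 0.0, 0.0, 0.0]
[-0.52, -0.0, -0.19, 0.0, 0.0, 0.0]
[-0.61, -0.0, -0.21, 0.0, 0.0, 0.0]
[-0.69, -0.0, -0.23, 0.0, 0.0, 0.0]
[-0.78, -0.0, -0.24, 0.0, 0.0, 0.0]
[-0.87, -0.0, -0.24, 0.0, 0.0, 0.0]
[-0.96, -0.0, -0.24, 0.0, 0.0, 0.0]
[-1.04, -0.0, -0.23, 0.0, 0.0, 0.0]
[0.594 0.02  0.174]
seg
[-0.09, -0.0, 0.01, 0.0, 0.0, 0.0]
[-0.17, -0.0, 0.03, 0.0, 0.0, 0.0]
[-0.26, -0.0, 0.05, 0.0, 0.0, 0.0]
[-0.35, -0.0, 0.08, 0.0, 0.0, 0.0]
[-0.43, -0.0, 0.11, 0.0, 0.0, 0.0]
[-0.51, -0.0, 0.15, 0.0, 0.0, 0.0]
[-0.59, -0.0, 0.19, 0.0, 0.0, 0.0]
[-0.67, -0.0, 0.24, 0.0, 0.0, 0.0]
[-0.74, -0.0, 0.29, 0.0, 0.0, 0.0]
[-0.81, -0.0, 0.35, 0.0, 0.0, 0.0]
[0.515 0.006 0.139]
seg
[-0.07, 0.0, 0.06, 0.0, 0.0, 0.0]
[-0.13, 0.0, 0.13, 0.0, 0.0, 0.0]
[-0.19, -0.0, 0.2, 0.0, 0.0, 0.0]
[-0.24, 0.0, 0.27, 0.0, 0.0, 0.0]
[-0.29, 0.0, 0.35, 0.0, 0.0, 0.0]
[-0.34, -0.0, 0.43, 0.0, 0.0, 0.0]
[-0.38, -0.0, 0.51, 0.0, 0.0, 0.0]
[-0.41, -0.0, 0.6, 0.0, 0.0, 0.0]
[-0.44, -0.0, 0.68, 0.0, 0.0, 0.0]
[-0.46, -0.0, 0.77, 0.0, 0.0, 0.0]
[ 0.469 -0.002  0.062]
seg
[-0.02, 0.0, 0.09, 0.0, 0.0, 0.0]
[-0.03, -0.0, 0.18, 0.0, 0.0, 0.0]
[-0.04, -0.0, 0.27, 0.0, 0.0, 0.0]
[ 0.466 -0.002  0.035]
```

Call:
servo_tool([
  [0.1,0,-0.4,0,0,0,0],
  [0.18,-0.01,-0.83,0,0,-0.01,0],
  [0.18,-0.01,-0.83,0,0,-0.01,0],
  [0.18,-0.01,-0.83,0,0,-0.01,0],
])

```text
time: 10.62
tool_pos: [0.5824, 0.0182, 0.2844]
ee_rot: [-3.14, -0.005, 0.181]
wrist_force: [0.1, -0.1, -0.5]
width: 0.0001
finger_force: 0.0
```

Call:
servo_tool([
  [0.4,0,0,0,0,0,0],
  [0.81,0,0,0,0,0,0],
  [0.81,0,0,0,0,0,0],
])

```text
time: 10.87
tool_pos: [0.6647, 0.0335, 0.2697]
ee_rot: [-3.135, 0.013, 0.182]
wrist_force: [-0.0, 0.2, -3.5]
width: 0.0006
finger_force: 0.0
```

Call:
servo_tool([
  [0.4,0,0,0,0,0,0],
  [0.81,0.01,0,0,0,0,0],
  [0.81,0.01,0,0,0,0,0],
  [0.81,0.01,0,0,0,0,0],
])

```text
time: 11.2
tool_pos: [0.7416, 0.0465, 0.2706]
ee_rot: [-3.135, 0.015, 0.181]
wrist_force: [-0.5, -0.4, -0.2]
width: 0.0007
finger_force: 0.0
```

Call:
servo_tool([
  [0,0,0.4,0,0,0,0],
  [0,0,0.8,0,0,0,0],
  [0,0,0.9,0,0,0,0],
])

```text
time: 11.45
tool_pos: [0.7344, 0.0465, 0.1825]
ee_rot: [-3.135, 0.016, 0.181]
wrist_force: [-0.8, 0.7, -2.5]
width: 0.0006
finger_force: 0.0
```

Call:
servo_tool([
  [-0.15,-0.01,0.2,0,0,0,0],
  [-0.3,-0.01,0.39,0,0,0,0],
  [-0.43,-0.01,0.39,0,0,0,0],
  [-0.43,-0.01,0.39,0,0,0,0],
])

```text
time: 11.78
tool_pos: [0.6939, 0.0396, 0.1528]
ee_rot: [-3.138, 0.004, 0.181]
wrist_force: [0.5, 1.3, 0.0]
width: 0.0004
finger_force: 0.0
```

Call:
servo_tool([
  [-0.14,0,-0.05,0,0,0,0],
  [-0.28,0,-0.1,0,0,0,0],
  [-0.36,0,-0.14,0,0,0,0],
  [-0.44,0,-0.17,0,0,0,0],
  [-0.52,0,-0.19,0,0,0,0],
  [-0.61,0,-0.21,0,0,0,0],
  [-0.69,0,-0.23,0,0,0,0],
  [-0.69,0,-0.23,0,0,0,0],
])

```text
time: 12.45
tool_pos: [0.628, 0.0272, 0.1752]
ee_rot: [-3.138, 0.003, 0.181]
wrist_force: [0.1, -0.9, 0.6]
width: 0.0007
finger_force: 0.0
```

```bash
python3 - <<'E'
from plan import *
p,R=now(); print(p,robot.get_obs()['wrist_force'])
t=snap("top","t6.png")[110:280,270:370]; s=snap("side","s6.png")[150:270,240:360]
f=lambda i,k:cv2.resize(i[:,:,::-1],None,fx=k,fy=k,interpolation=cv2.INTER_CUBIC)
c=np.zeros((510,790,3),np.uint8); c[:510,:300]=f(t,3); c[:480,310:790]=f(s,4); cv2.imwrite('pics/c6.png',c)
A=np.arange(1.6,-.06,-.06);q=(p,R)
for i in range(0,len(A),10):
    seg=[armpose(a,gap=0) for a in A[i:i+10]]; print('seg'); rows(*q,seg); q=seg[-1]; print(q[0].round(3))
E
```

```text
[0.62795732 0.02718461 0.17522391] [ 0.09140983 -0.92230327  0.64148973]
seg
[-0.02, 0.01, 0.01, -0.0, 0.0, 0.0]
[-0.11, 0.01, 0.0, -0.0, 0.0, 0.0]
[-0.2, 0.01, 0.0, -0.0, 0.0, 0.0]
[-0.28, 0.01, 0.0, -0.0, 0.0, 0.0]
[-0.37, 0.01, 0.01, -0.0, 0.0, 0.0]
[-0.46, 0.01, 0.03, -0.0, 0.0, 0.0]
[-0.55, 0.01, 0.05, -0.0, 0.0, 0.0]
[-0.63, 0.0, 0.07, -0.0, 0.0, 0.0]
[-0.72, 0.0, 0.1, -0.0, 0.0, 0.0]
[-0.8, 0.0, 0.13, -0.0, 0.0, 0.0]
[0.55  0.013 0.162]
seg
[-0.08, -0.0, 0.04, 0.0, 0.0, 0.0]
[-0.16, -0.0, 0.08, 0.0, 0.0, 0.0]
[-0.23, -0.0, 0.13, 0.0, 0.0, 0.0]
[-0.31, -0.0, 0.19, 0.0, 0.0, 0.0]
[-0.38, -0.0, 0.25, 0.0, 0.0, 0.0]
[-0.44, -0.0, 0.31, 0.0, 0.0, 0.0]
[-0.5, -0.0, 0.38, 0.0, 0.0, 0.0]
[-0.56, -0.0, 0.45, 0.0, 0.0, 0.0]
[-0.61, -0.0, 0.52, 0.0, 0.0, 0.0]
[-0.66, -0.0, 0.6, 0.0, 0.0, 0.0]
[0.485 0.001 0.102]
seg
[-0.04, -0.0, 0.08, 0.0, 0.0, 0.0]
[-0.08, 0.0, 0.16, 0.0, 0.0, 0.0]
[-0.11, 0.0, 0.25, 0.0, 0.0, 0.0]
[-0.14, -0.0, 0.34, 0.0, 0.0, 0.0]
[-0.16, -0.0, 0.43, 0.0, 0.0, 0.0]
[-0.18, -0.0, 0.52, 0.0, 0.0, 0.0]
[-0.19, -0.0, 0.61, 0.0, 0.0, 0.0]
[-0.19, -0.0, 0.7, 0.0, 0.0, 0.0]
[ 0.466 -0.002  0.032]
```

View pics/c6.png

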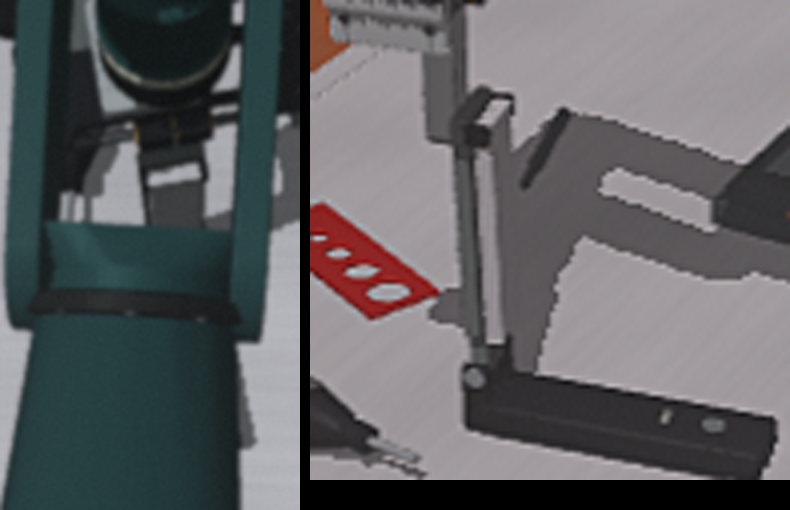

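The arm is about upright at (278,185), with the bar flat and the base still. I continue down the arc.

Call:
servo_tool([
  [-0.11,0.01,0,0,0,0,0],
  [-0.2,0.01,0,0,0,0,0],
  [-0.28,0.01,0,0,0,0,0],
  [-0.37,0.01,0.01,0,0,0,0],
  [-0.46,0.01,0.03,0,0,0,0],
  [-0.55,0.01,0.05,0,0,0,0],
  [-0.63,0,0.07,0,0,0,0],
  [-0.72,0,0.1,0,0,0,0],
  [-0.8,0,0.13,0,0,0,0],
  [-0.8,0,0.13,0,0,0,0],
])

```text
time: 13.38
tool_pos: [0.5486, 0.013, 0.1609]
ee_rot: [-3.137, 0.005, 0.181]
wrist_force: [-1.2, -0.2, 0.1]
width: 0.0004
finger_force: 0.0
```

Call:
servo_tool([
  [-0.08,0,0.04,0,0,0,0],
  [-0.16,0,0.08,0,0,0,0],
  [-0.23,0,0.13,0,0,0,0],
  [-0.31,0,0.19,0,0,0,0],
  [-0.38,0,0.25,0,0,0,0],
  [-0.44,0,0.31,0,0,0,0],
  [-0.5,0,0.38,0,0,0,0],
  [-0.56,0,0.45,0,0,0,0],
  [-0.61,0,0.52,0,0,0,0],
  [-0.66,0,0.6,0,0,0,0],
  [-0.66,0,0.6,0,0,0,0],
])

```text
time: 14.3
tool_pos: [0.483, 0.0014, 0.0995]
ee_rot: [-3.137, 0.007, 0.181]
wrist_force: [-0.7, -0.7, -0.0]
width: 0.0003
finger_force: 0.0
```

Call:
servo_tool([
  [-0.04,0,0.08,0,0,0,0],
  [-0.08,0,0.16,0,0,0,0],
  [-0.11,0,0.25,0,0,0,0],
  [-0.14,0,0.34,0,0,0,0],
  [-0.16,0,0.41,0,0,0,0],
  [-0.17,0,0.46,0,0,0,0],
  [-0.18,0,0.52,0,0,0,0],
  [-0.18,0,0.57,0,0,0,0],
  [-0.18,0,0.6,0,0,0,0],
  [-0.18,0,0.6,0,0,0,0],
])

```text
time: 15.13
tool_pos: [0.4669, -0.0015, 0.0409]
ee_rot: [-3.137, 0.004, 0.181]
wrist_force: [0.2, 0.5, -0.3]
width: 0.0005
finger_force: 0.0
```

Call:
servo_tool([
  [0,0,0.03,0,0,0,0],
  [0,0,0.05,0,0,0,0],
  [0,0,0.07,0,0,0,0],
  [0,0,0.07,0,0,0,0],
])

```text
time: 15.47
tool_pos: [0.4677, -0.0016, 0.035]
ee_rot: [-3.138, 0.002, 0.181]
wrist_force: [1.1, 0.4, 0.3]
width: 0.0005
finger_force: 0.0
```

Call:
servo_tool([
  [0,0,0.01,0,0,0,0],
  [0,0,0.02,0,0,0,0],
  [0,0,0.03,0,0,0,0],
  [0,0,0.03,0,0,0,0],
])

```text
time: 15.8
tool_pos: [0.4678, -0.0016, 0.0346]
ee_rot: [-3.138, 0.002, 0.181]
wrist_force: [-5.2, -0.3, 13.6]
width: 0.0007
finger_force: 6.7
```

The press stopped at tip height 48.6 mm with 14 N, exactly the closed height. I back off, move over the centre, open the fingers and look.

Call:
servo_tool([
  [0,0,-0.3,0,0,0,0],
  [0,0,-0.7,0,0,0,0],
  [0.3,0,-0.7,0,0,0,66],
  [0.58,0,-0.7,0,0,0,66],
  [0.58,0,-0.7,0,0,0,66],
  [0.58,0,-0.7,0,0,0,66],
  [0.58,0,-0.7,0,0,0,66],
  [0.58,0,-0.7,0,0,0,66],
  [0.58,0,-0.7,0,0,0,66],
])

```text
time: 16.55
tool_pos: [0.5236, 0.0086, 0.1013]
ee_rot: [-3.137, 0.004, 0.181]
wrist_force: [0.5, -1.0, 0.7]
width: 0.0438
finger_force: 0.0
```

```bash
python3 - <<'E'
from plan import *
p,R=now(); print(p,robot.get_obs()['width'])
s=snap("side","s7.png")[160:280,240:380]; snap("top","t7.png")
c=cv2.resize(s[:,:,::-1],None,fx=5,fy=5,interpolation=cv2.INTER_CUBIC); cv2.imwrite('pics/c7.png',c)
rows(p,R,[(np.array([.5249,.0082,p[2]]),rot(0))])
for d in(-.014,.017): 
  for y in(-.033,.033): print(d,y,proj("side",p+R.apply([0,y,d])).round(1)-[240,160])
for l in [(.095,-.023,0),(-.095,-.023,0),(.095,-.023,.024),(.09,-.023,.049),(-.08,-.023,.049)]: print(l,(proj("side",W(l[0],l[2],l[1]))-[240,160])*5)
E
```

```text
[0.52364106 0.00856865 0.10133828] 0.043789623199114086
[0.01, 0.01, -0.0, -0.0, 0.0, 0.0]
-0.014 -0.033 [[73.3 66.5]]
-0.014 0.033 [[81.8 52.8]]
0.017 -0.033 [[73.3 77.8]]
0.017 0.033 [[81.7 63.8]]
(0.095, -0.023, 0) [[558.35458459 559.12516076]]
(-0.095, -0.023, 0) [[187.66506991 486.797328  ]]
(0.095, -0.023, 0.024) [[560.29723136 518.36040883]]
(0.09, -0.023, 0.049) [[552.09692263 473.13976811]]
(-0.08, -0.023, 0.049) [[213.50281881 409.50838102]]
```

View pics/c7.png

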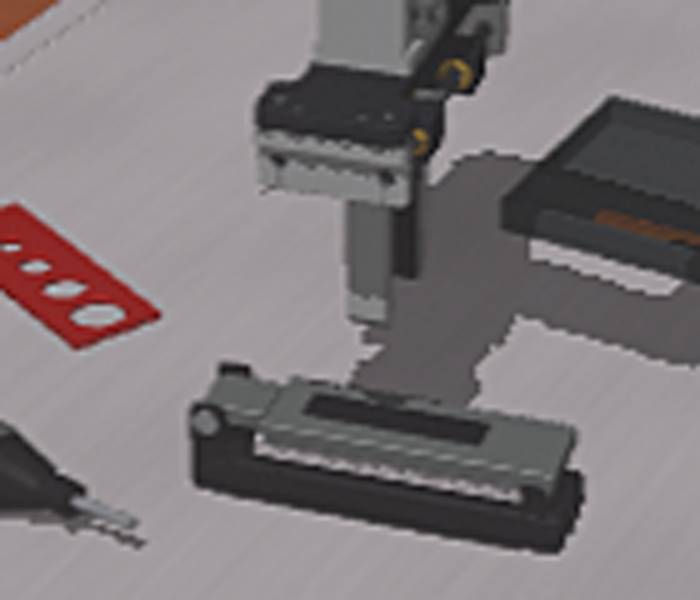

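The lamp is closed and in place, with base corners matching the model and the near finger tip at (366,320) in the crop. I go down and grip.

Call:
servo_tool([
  [0,0,0,0,0,0,66],
  [0,0,0,0,0,0,66],
  [0,0,0,0,0,0,66],
  [0,0,0,0,0,0,66],
])

```text
time: 16.98
tool_pos: [0.5246, 0.0086, 0.1017]
ee_rot: [-3.138, 0.003, 0.181]
wrist_force: [0.0, -0.1, 0.1]
width: 0.066
finger_force: 0.0
```

Call:
servo_tool([
  [0,0,0.25,0,0,0,66],
  [0,0,0.5,0,0,0,66],
  [0,0,0.75,0,0,0,66],
  [0,0,0.92,0,0,0,66],
  [0,0,0.92,0,0,0,66],
])

```text
time: 17.4
tool_pos: [0.5205, 0.0093, 0.0051]
ee_rot: [-3.135, 0.012, 0.181]
wrist_force: [-0.9, -0.2, 0.1]
width: 0.066
finger_force: 0.0
```

Call:
servo_tool([
  [0,0,0.05,0,0,0,66],
  [0,0,0.12,0,0,0,66],
  [0,0,0.14,0,0,0,66],
  [0,0,0.14,0,0,0,66],
])

```text
time: 17.73
tool_pos: [0.5246, 0.009, -0.004]
ee_rot: [-3.138, 0.002, 0.181]
wrist_force: [-0.4, -0.7, -0.0]
width: 0.0662
finger_force: 0.0
```

Tips are at about 10 mm. Now I grip and lift a little.

Call:
servo_tool([
  [0,0,0,0,0,0,40],
  [0,0,0,0,0,0,40],
  [0,0,0,0,0,0,40],
  [0,0,0,0,0,0,40],
  [0,0,0,0,0,0,40],
  [0,0,0,0,0,0,40],
])

```text
time: 18.23
tool_pos: [0.5247, 0.0091, -0.0038]
ee_rot: [-3.138, 0.002, 0.181]
wrist_force: [-0.0, 0.7, 2.6]
width: 0.0458
finger_force: 30.0
```

Call:
servo_tool([
  [0,0,-0.04,0,0,0,40],
  [0,0,-0.1,0,0,0,40],
  [0,0,-0.2,0,0,0,40],
  [0,0,-0.3,0,0,0,40],
  [0,0,-0.4,0,0,0,40],
  [0,0,-0.5,0,0,0,40],
  [0,0,-0.6,0,0,0,40],
  [0,0,-0.6,0,0,0,40],
])

```text
time: 18.9
tool_pos: [0.5267, 0.0086, 0.0591]
ee_rot: [-3.139, -0.003, 0.181]
wrist_force: [0.6, 0.1, -5.1]
width: 0.0456
finger_force: 30.0
```

```bash
python3 - <<'E'
from plan import *
p,R=now(); o=robot.get_obs(); print(p,o['ee_rot'],o['width'],o['finger_force'],o['wrist_force'])
# lamp tool->lane: keep offset (lamp centre ~ tool xy); target yaw 0
im=snap("top","t8.png"); print([(d['extent'],d['conf']) for d in robot.find_in("lane","top")][:2])
snap("side","s8.png")
q=(p,R); g=np.array([.468,-.3495,p[2]]); n=4
for i in range(1,n+1):
    v=(p+(g-p)*i/n, rot(0,.181*(1-i/n))); rows(*q,[v]); q=v
E
```

```text
[0.52666298 0.00861266 0.05910464] [-3.13926356e+00 -2.89904913e-03  1.81000859e-01] 0.04562578183236267 29.992468804121017 [ 0.59748321  0.09696105 -5.08599828]
[([479.5, 247.5, 66.5, 108.8], 0.86)]
[-0.31, 0.85, -0.0, -0.0, -0.0, 0.03]
[-0.27, 0.87, 0.0, -0.0, -0.0, 0.03]
[-0.23, 0.88, 0.0, 0.0, -0.0, 0.03]
[-0.19, 0.89, 0.0, 0.0, -0.0, 0.03]
```

Held at 45.6 mm width with 30 N. I carry it to the lane.

Call:
servo_tool([
  [-0.08,0.2,0,0,0,0,40],
  [-0.16,0.42,0,0,0,0.01,40],
  [-0.24,0.64,0,0,0,0.02,40],
  [-0.31,0.85,0,0,0,0.03,40],
])

```text
time: 19.38
tool_pos: [0.5081, -0.081, 0.0542]
ee_rot: [-3.137, 0.005, 0.134]
wrist_force: [0.5, -0.0, -5.2]
width: 0.0459
finger_force: 30.0
```

Call:
servo_tool([
  [-0.07,0.22,0,0,0,0,40],
  [-0.14,0.44,0,0,0,0.01,40],
  [-0.21,0.66,0,0,0,0.02,40],
  [-0.27,0.87,0,0,0,0.03,40],
])

```text
time: 19.72
tool_pos: [0.4929, -0.171, 0.054]
ee_rot: [-3.137, 0.005, 0.086]
wrist_force: [-0.5, 0.5, -5.7]
width: 0.0458
finger_force: 30.0
```

Call:
servo_tool([
  [-0.06,0.22,0,0,0,0,40],
  [-0.12,0.44,0,0,0,0.01,40],
  [-0.18,0.66,0,0,0,0.02,40],
  [-0.23,0.88,0,0,0,0.03,40],
])

```text
time: 20.05
tool_pos: [0.4776, -0.2604, 0.0536]
ee_rot: [-3.137, 0.006, 0.039]
wrist_force: [0.5, 0.1, -5.6]
width: 0.0459
finger_force: 30.0
```

Call:
servo_tool([
  [-0.05,0.22,0,0,0,0,40],
  [-0.1,0.44,0,0,0,0.01,40],
  [-0.14,0.64,0,0,0,0.02,40],
  [-0.17,0.8,0,0,0,0.03,40],
  [-0.19,0.89,0,0,0,0.03,40],
  [-0.19,0.89,0,0,0,0.03,40],
  [-0.19,0.89,0,0,0,0.03,40],
])

```text
time: 20.63
tool_pos: [0.4632, -0.3489, 0.0541]
ee_rot: [-3.136, 0.004, -0.008]
wrist_force: [0.2, 0.1, -6.0]
width: 0.046
finger_force: 30.0
```

```bash
python3 - <<'E'
from plan import *
p,R=now(); o=robot.get_obs(); print(p,o['ee_rot'],o['width'],o['finger_force'],o['wrist_force'])
rows(p,R,[(np.array([.468,-.3495,p[2]]),rot(0,0))])
t=snap("top","t9.png")[170:320,420:540]; s=snap("side","s9.png")[130:240,310:470]
f=lambda i,k:cv2.resize(i[:,:,::-1],None,fx=k,fy=k,interpolation=cv2.INTER_CUBIC)
c=np.zeros((450,800,3),np.uint8); c[:450,:320]=f(t,3)[:,:320]; c[:330,320:800]=f(s,3); cv2.imwrite('pics/c9.png',c)
E
```

```text
[ 0.46323025 -0.34889928  0.05405072] [-3.13636822  0.00424628 -0.00774609] 0.0460341844690833 29.992406219244003 [ 0.23109018  0.07802131 -5.98424053]
[0.05, 0.01, -0.0, -0.0, 0.0, -0.0]
```

View pics/c9.png

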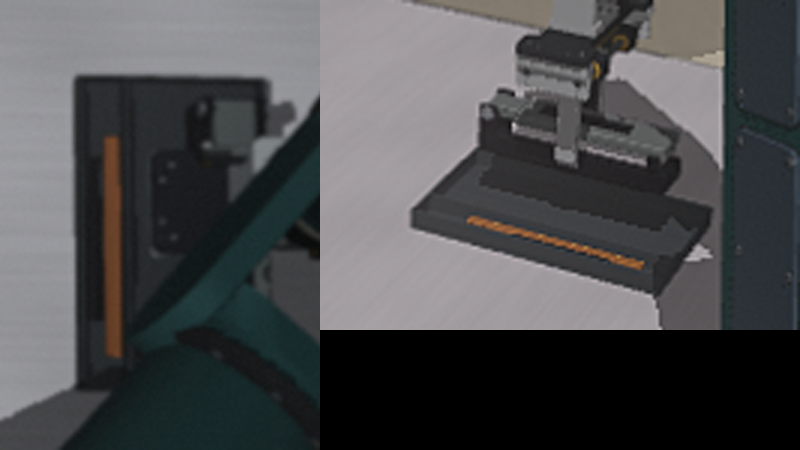

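The lamp is held level over the lane in both views. The floor should be reached at about TCP z = −0.001, so I lower it slowly.

Call:
servo_tool([
  [0.02,0,0.08,0,0,0,40],
  [0.04,0,0.16,0,0,0,40],
  [0.05,0.01,0.24,0,0,0,40],
  [0.05,0.01,0.32,0,0,0,40],
  [0.05,0.01,0.4,0,0,0,40],
  [0.05,0.01,0.46,0,0,0,40],
  [0.05,0.01,0.5,0,0,0,40],
  [0.05,0.01,0.5,0,0,0,40],
  [0.05,0.01,0.5,0,0,0,40],
])

```text
time: 21.48
tool_pos: [0.468, -0.3504, 0.0043]
ee_rot: [-3.138, 0.004, -0.008]
wrist_force: [-0.4, 0.4, -5.6]
width: 0.0459
finger_force: 30.0
```

Call:
servo_tool([
  [0,0,0.01,0,0,0,40],
  [0,0,0.02,0,0,0,40],
  [0,0,0.03,0,0,0,40],
  [0,0,0.04,0,0,0,40],
  [0,0,0.04,0,0,0,40],
])

```text
time: 21.9
tool_pos: [0.4681, -0.3503, 0.0005]
ee_rot: [-3.138, 0.004, -0.007]
wrist_force: [-0.8, 0.4, -6.0]
width: 0.046
finger_force: 30.0
```

Call:
servo_tool([
  [0,0,0.01,0,0,0,40],
  [0,0,0.02,0,0,0,40],
  [0,0,0.02,0,0,0,40],
  [0,0,0.02,0,0,0,40],
])

```text
time: 22.23
tool_pos: [0.4683, -0.3505, -0.0007]
ee_rot: [-3.139, 0.003, -0.007]
wrist_force: [-0.6, 1.2, -2.5]
width: 0.0458
finger_force: 30.0
```

The floor now carries part of the weight. I lower a hair more, release, and back straight up.

Call:
servo_tool([
  [0,0,0.01,0,0,0,40],
  [0,0,0.01,0,0,0,40],
  [0,0,0.01,0,0,0,50],
  [0,0,0.01,0,0,0,62],
  [0,0,0.01,0,0,0,62],
  [0,0,0.01,0,0,0,62],
  [0,0,0.01,0,0,0,62],
  [0,0,0.01,0,0,0,62],
])

```text
time: 22.9
tool_pos: [0.4683, -0.3505, -0.0025]
ee_rot: [-3.138, 0.003, -0.008]
wrist_force: [-0.4, 0.3, 0.4]
width: 0.0619
finger_force: 0.0
```

Call:
servo_tool([
  [0,0,-0.1,0,0,0,62],
  [0,0,-0.3,0,0,0,62],
  [0,0,-0.6,0,0,0,62],
  [0,0,-0.98,0,0,0,62],
  [0,0,-0.98,0,0,0,62],
])

```text
time: 23.32
tool_pos: [0.4725, -0.3542, 0.1055]
ee_rot: [3.134, -0.008, -0.007]
wrist_force: [1.6, -1.7, 1.6]
width: 0.0617
finger_force: 0.0
```

Call:
servo_tool([
  [0,0.2,-0.4,0,0,0,62],
  [0,0.5,-0.8,0,0,0,62],
  [0,0.98,-0.98,0,0,0,62],
  [0,0.98,-0.98,0,0,0,62],
])

```text
time: 23.65
tool_pos: [0.4687, -0.4534, 0.1988]
ee_rot: [3.137, -0.002, -0.009]
wrist_force: [0.1, 0.2, 0.3]
width: 0.0621
finger_force: 0.0
```

```bash
python3 - <<'E'
from plan import *
t=snap("top","t10.png")[170:320,420:540]; s=snap("side","s10.png")[130:240,310:470]
f=lambda i,k:cv2.resize(i[:,:,::-1],None,fx=k,fy=k,interpolation=cv2.INTER_CUBIC)
c=np.zeros((450,800,3),np.uint8); c[:450,:320]=f(t,3)[:,:320]; c[:330,320:800]=f(s,3); cv2.imwrite('pics/c10.png',c)
L.update(x=.468,y=-.35,yaw=np.pi)
for l in [(.095,-.023,.003),(-.095,-.023,.003),(.09,-.023,.052),(-.08,-.023,.052)]: print(l,(proj("side",W(l[0],l[2],l[1]))-[310,130])*3+[320,0],(proj("top",W(l[0],l[2],l[1]))-[420,170])*3)
E
```

```text
(0.095, -0.023, 0.003) [[653.61988796 247.63386301]] [[167.98929371 352.45743276]]
(-0.095, -0.023, 0.003) [[468.58333512 199.31180257]] [[161.32698809 114.76076839]]
(0.09, -0.023, 0.052) [[653.70220785 200.44389581]] [[186.81023292 343.47267571]]
(-0.08, -0.023, 0.052) [[485.14823792 158.04583148]] [[180.21876531 121.40623717]]
```

View pics/c10.png

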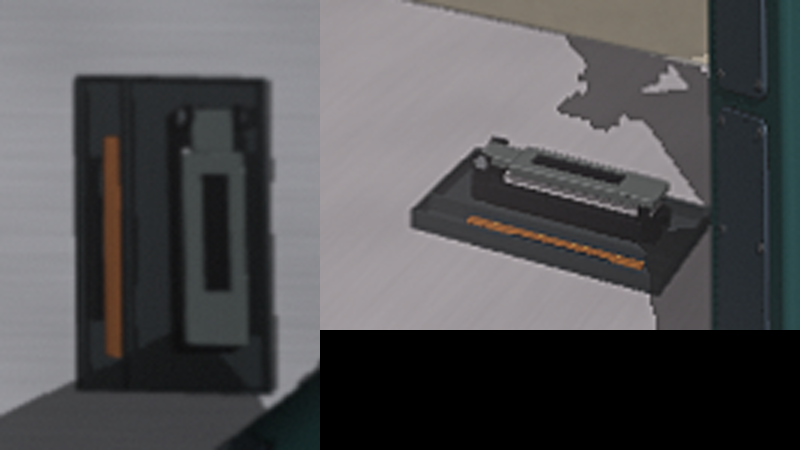

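The lamp stands closed on the lane floor: in the crop the base starts near column 170 and the lane spans about 133–262, so it is well inside. The robot is clear, so I hand in.

```bash
python3 -c "
from bench import robot
print(robot.close_job())"
```

```text
the job is handed in; nothing more can be done
None
```

The lamp is closed, standing on its base in the tray's wide lane, and the job is handed in at about 24 s of the 69 s limit. No verdict came back. My last pictures showed the lamp flat, level and well inside the lane with the gripper clear, but I did not re-measure the other tools or the tile at the end.

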